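# Refit the stirrer's speed knob and turn it to off

### The job

The blue speed knob has come off the magnetic stirrer. Fit it back on the stirrer's D-shaped shaft - feel for the one angle at which it slides on - and push it fully home until it snaps, without forcing it: 25 N is ample, and contact forces over 45 N would damage it. Leave it turned anticlockwise to its stop, with the white pointer at the red off dot. Leave everything else on the bench where it is.

Things in the scene. Friction and masses are not known exactly. Their poses are not given: they have to be found in the camera images.
- knob: blue plastic dial knob, 80 g, standing upright on the bench, bore down; origin: centre of its underside, z up. Skirt 48 mm across (z 0 to 4 mm), hub 37 mm across up to z 22.5 mm, above it a bar grip 42 mm long (x), 13 mm thick (y), up to z 45.5 mm: pinch it across y. +x runs along the bar to the white pointer line. D-bore 18 mm wide, 19.5 mm deep; its flat faces the pointer (+x) side, 3 mm from the axis
- pointer (a point): outer end of the white pointer line on the knob's top: 20 mm out along the knob's +x, 45.5 mm above its underside
- stirrer: white magnetic stirrer, 180 mm (x) by 124 mm (y), fixed to the bench; origin: centre of its underside; +x to its rear, +y to its left, where the off dot is. Front deck 55 mm high; round white plate, 108 mm across and 67 mm high, centred 34 mm behind the origin. The brass shaft stands 58 mm in front of the origin (-x)
- shaft_top (a point): centre of the shaft's upper end, 20 mm above the deck; axes are the stirrer's (they do not turn with the shaft). 16 mm round, flat 2.5 mm from the axis, top rim chamfered (round side 0.8 mm, flat 0.4 mm). Shaft angle not told: 0.3 to 1.9 rad clockwise (from above) of the off stop. Rest the knob on it with a few N and turn it till it drops 8 mm, onto the spring bead; play 0.5 mm at the flat, 1 mm round it, about 0.1 rad. The shaft itself turns stiffly (0.08 N m)
- seat (a point): on the shaft's axis, 57 mm above the bench: top of the steel collar (26 mm across) on which the underside of a fully fitted knob rests; axes are the stirrer's. The bead on the shaft's side stops the knob about 10 mm above; pushing past it takes some 5 to 15 N, then the knob snaps down
- off_mark (a point): centre of the red off dot on the deck, 28.5 mm from the shaft's axis towards the stirrer's +y. At the anticlockwise (off) stop the shaft's flat, and so a fitted knob's pointer, faces this dot
- amber_vial: brown capped vial, 44 mm across, 76 mm high, upright; origin at the centre of its underside; bystander
- flask: clear conical flask, 73 mm across, 112 mm high; origin at the centre of its underside; bystander
- timer: white timer lying flat, 64 mm square, 20 mm high; bystander
- marker: white marker pen with a blue cap lying flat, 128 mm long, 17 mm thick; bystander
- tape: roll of tape lying flat, 91 mm across, 18 mm high; bystander
There are look-alikes about, which are no part of the job. Of the things that look like the knob, the middle-sized one is meant.

How it is judged:
By the outcome, as a careful person would: the job done as asked, in the order asked, and still so for the second after the job is handed in, with the robot touching nothing.
It also fails if it takes over 72 s, if anything falls off the work surface, if the arm or the gripper's body presses on something with over 40 N, if the wrist force passes 120 N, or if a joint passes its speed limit or range.

### The arm

A 7-joint arm with a two-finger parallel gripper is mounted at the origin on a cart in front of the work surface, level with it; the furniture and walls round the work are solid. World frame = base frame: x ahead of the robot, y to its left, z up, the work surface at z = 0. Lengths are in mm, angles in rad, forces in N, time in s.
With the tool pointing down it reaches from about 400 to 900 mm from the base axis. Payload 5.5 kg.
Tool frame: the origin (TCP) lies midway between the tips of the shut fingers; the grasp point (between the pads) lies 19 mm behind it; z points along the fingers, y is the direction in which the jaws open and shut (so a half turn about z gives the same grasp; the last joint's range is limited). The gripper opens to 92 mm and grips with 3 to 60 N. Pads are 19 mm wide; open, the fingers measure 130 mm over their backs; the gripper's body (75 mm by 190 mm) begins 47 mm behind the grasp point.
Start: joints at [-0.884, 0.501, -0.427, 1.55, 0.221, 1.138, -0.21], TCP at [267.261, 592.513, 226.729] pointing down, gripper open.
Joint ranges: [-2.88, 2.88], [-0.31, 2.03], [-1.54, 1.56], [0.2, 2.42], [-1.41, 4.55], [0.19, 2.02], [-2.57, 2.57]. Speed limits (rad/s): [2.57, 2.57, 3.14, 3.14, 3.14, 3.14, 3.14].

### API

Orientations are given as a unit quaternion [x, y, z, w].
In Python, from station import manip, vision, spot_in, cut_out, tip_of gives the robot as it stands.
- The arm moves only by the tool step_arm, never from a script. Its argument "targets" is a list of rows, each a list of 5 numbers: the shift along the tool's x, y, z in mm, then the turn about the tool's z in rad, then the opening, from 0 (shut) to 1 (fully open). In form: [[tx, ty, tz, spin, gripper], ...]. A call has exactly 8 rows; each row is the pose to reach, as a shift and turn from the pose measured when the call began, along the tool's axes at that moment; what a row does not reach only later rows make up. A row lasts 1/12 s, in which the tool goes at most 41.7 mm and 7.16 degrees, less where a joint would pass 70% of its speed; a pose out of reach is approached as far as the arm can. A call with a gripper value outside its range is refused whole. The fingers move at their own pace and stop on an object; "squeeze" is the grip in N (left out, the last holds). Time passes only in rows, so rows that repeat a pose let the fingers close, or fill a call up. It gives the time, the measured TCP pose, the force and the opening at its end, in the units of the state.
- manip.read_state(): the state, without advancing time (a new reading comes with each control period).
- vision.snapshot(name): name is "scene" or "side" or "wrist"; returns a dict with "pixels" (480x640x3 uint8, red, green, blue), "intrinsics" (3x3 intrinsics, pixels), "world_to_cam" (4x4, takes a point from world to camera coordinates); the wrist camera has in their place "hand_eye" (4x4, takes a point from camera to tool coordinates, whose origin is the TCP and whose axes are the flange's). Camera axes: x right, y up, looking along -z (the intrinsics and any distortion apply to the point x, -y, -z); pixel columns grow to the right and rows downward; lengths in mm; the calibration is good to about 2 mm. A picture is of the moment at which its call begins: read the wrist's pose just before it. There is no depth.
- manip.hand_in(): hands the job in, once; it reports no verdict.
Trained networks look in the newest picture that a camera, given by its name, has taken for a name from the list of things; names that differ only in an ending like _2 or _b are one class to them, and where a whole thing is asked for, a point or a joint stands for the part that bears it (a point fixed in the world has none). Each returns a list of dicts, best first, with "p" (0 to 1); they miss things now and then, are a little off and sometimes report something else, mostly with a low value. They report only what shows in the picture. A call takes as long as a camera call. They do not tell look-alikes from the thing itself.
- spot_in(label, camera): "rect" ([left, top, right, bottom] in pixels, round what is visible of it).
- cut_out(label, camera): "mask" (480x640 bool, what is visible of it) and "rect" ([left, top, right, bottom] in pixels, round what is visible of it).
- tip_of(label, camera): "position" ([column, row] in pixels: a listed point, or the origin of a listed thing).
The state is a dict: "time": time; "joints": joint angles; "qd": joint speeds; "effort": joint torques, N m; "eef_pos": TCP position; "eef_rot": TCP orientation; "ft_force": force on the tool from outside, world axes, zero at the start; "moment": the same for the moment, N m; "finger_gap": finger opening in mm.
Only numpy, scipy, OpenCV 4.12 (cv2) and the standard library are available. Lean on these libraries where they do the work, as an engineer would, in place of code of your own. Each camera call takes 0.05 s, during which the arm holds its last target. There are 200 camera calls.

## Working session

There is one attempt and no reset: what is moved stays moved. The work goes in short steps, Python scripts to look and compute and a tool call to move; the robot and the scene stay as the last step left them, time stands still between calls to the robot, and variables do not carry over. Pictures are saved under pics/ and viewed, about 8 in all and at most 12, crops included, and the job is handed in when it is done.

Besides the shell and the picture viewer there is one more tool, called after "Emit:" by a JSON object that holds its "name" and its "arguments", one argument or row to a line. step_arm: Moves the arm, as the interface text tells. Its arguments: {"type":"object","properties":{"targets":{"type":"array","items":{"type":"array","items":{"type":"number"}}},"squeeze":{"type":"number"}},"required":["targets"]}

```bash
mkdir -p pics; ls; cat > h.py <<'E'
import numpy as np, cv2
from scipy.spatial.transform import Rotation as R
from station import manip, vision, spot_in, cut_out, tip_of
def snap(n):
    s=manip.read_state(); d=vision.snapshot(n); d['s']=s
    K=np.array(d['intrinsics']); 
    if 'world_to_cam' in d: W=np.array(d['world_to_cam'])
    else:
        T=np.eye(4);T[:3,:3]=R.from_quat(s['eef_rot']).as_matrix();T[:3,3]=s['eef_pos']
        W=np.linalg.inv(T@np.array(d['hand_eye']))
    d['K']=K;d['W']=W
    return d
def save(d,f): cv2.imwrite(f,d['pixels'][:,:,::-1])
def ray(d,uv,z):
    K,W=d['K'],d['W']
    v=np.linalg.inv(K)@[uv[0],uv[1],1]; v=np.array([v[0],-v[1],-v[2]])
    C=np.linalg.inv(W); o=C[:3,3]; r=C[:3,:3]@v
    return (o+r*(z-o[2])/r[2]).round(1)
def proj(d,p):
    c=d['W']@np.append(p,1); q=d['K']@[c[0],-c[1],-c[2]]; return (q[:2]/q[2]).round(1)
E
python3 - <<'E'
from h import *
s=manip.read_state(); print(s)
for n in['scene','side','wrist']:
    d=snap(n); save(d,f'pics/{n}0.png'); print(n,[k for k in d], np.linalg.inv(d['W'])[:3,3].round())
    for l in['knob','stirrer']:
        print(l,[(round(x['p'],2),x['rect']) for x in spot_in(l,n)])
    for l in['knob','pointer','shaft_top','seat','off_mark','stirrer']:
        z=dict(knob=0,pointer=45.5,shaft_top=75,seat=57,off_mark=55,stirrer=0)[l]
        print(l,[(round(x['p'],2),np.round(x['position'],1),ray(d,x['position'],z)) for x in tip_of(l,n)])
import cv2
a=cv2.imread('pics/scene0.png');b=cv2.imread('pics/side0.png')
E
```

```text
pics
{'time': 0.0, 'joints': array([-0.88380029,  0.5018319 , -0.42678045,  1.55143847,  0.22080143,
        1.13829841, -0.21027613]), 'qd': array([ 6.85177547e-04,  2.75973075e-04,  5.27106404e-05, -3.78135491e-04,
       -4.11482183e-04, -4.90196564e-04, -1.19275119e-03]), 'effort': array([-7.76582510e-05, -5.66574097e+01, -5.81566751e+00, -2.79122794e+01,
       -6.83990680e-02,  3.03735130e-02,  1.74614743e-04]), 'eef_pos': array([267.05722619, 591.8435208 , 225.69220142]), 'eef_rot': array([ 2.10282706e-01,  9.77640149e-01, -9.32527892e-04, -2.29933469e-04]), 'ft_force': array([ 0.08744811, -0.37832202, -0.61461187]), 'moment': array([ 0.02185257, -0.01119567,  0.00815951]), 'finger_gap': 91.6987494707577}
scene ['pixels', 'intrinsics', 'world_to_cam', 's', 'K', 'W'] [-230. -371. 1079.]
knob [(0.77, [184.1, 212.8, 203.1, 241.1]), (0.65, [214.6, 189.3, 233.9, 213.9]), (0.44, [193.4, 181.5, 201.7, 199.7])]
stirrer [(0.64, [283.5, 208.6, 362.0, 286.2]), (0.54, [446.7, 299.4, 489.4, 337.5])]
knob [(0.93, array([188.8, 230.2]), array([391.5, 378.1,   0. ])), (0.64, array([221.6, 200
[... 1093 characters left out ...]
5.6, 328.3,  45.5])), (0.77, array([291.3, 369.8]), array([506.5, 459.7,  45.5])), (0.71, array([304.4, 339.6]), array([505.1, 374.9,  45.5])), (0.41, array([333. , 217.9]), array([ 568.6, -145.7,   45.5]))]
shaft_top [(0.66, array([359.2, 245.7]), array([453.9,  34.5,  75. ]))]
seat [(0.73, array([358.1, 251. ]), array([456.4,  33.4,  57. ]))]
off_mark [(0.85, array([356.5, 258.7]), array([454.1,  67.4,  55. ]))]
stirrer [(0.57, array([332.8, 271.5]), array([518.3,  64.4,   0. ]))]
wrist ['pixels', 'intrinsics', 'hand_eye', 's', 'K', 'W'] [202. 622. 384.]
knob []
stirrer []
knob [(0.75, array([180.8, 403.3]), array([396., 370.,   0.]))]
pointer []
shaft_top []
seat []
off_mark []
stirrer []
```

View pics/scene0.png

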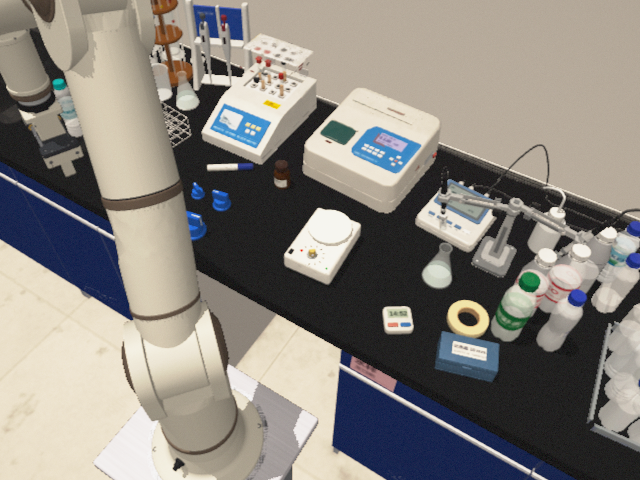

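View pics/side0.png

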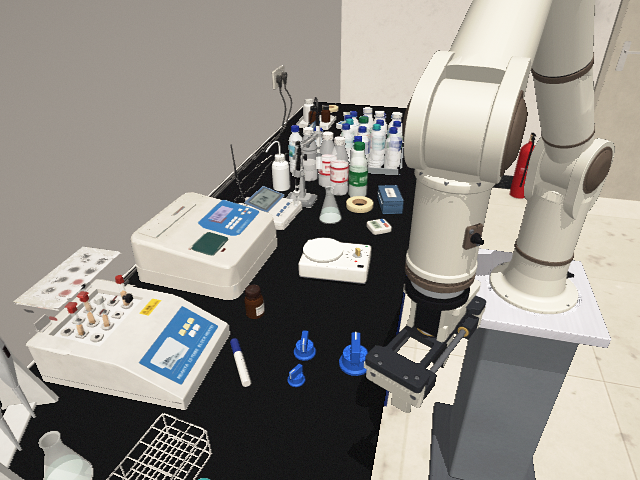

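Three blue knobs (side-view pixels): large (355,352), middle (304,346), small (297,377). By scale, the middle one near world (512,367) fits the description. I'll move above it and confirm with the wrist camera.

Emit:
{"name": "step_arm", "arguments": {
  "targets": [
    [-40,-13,0,0,1],
    [-80,-26,0,0,1],
    [-120,-39,0,0,1],
    [-160,-52,0,0,1],
    [-200,-65,0,0,1],
    [-240,-78,0,0,1],
    [-280,-91,0,0,1],
    [-310,-104,0,0,1]
  ]
}}

```text
time: 2.02
eef_pos: [509.8, 367.6, 226.9]
eef_rot: [0.211, 0.977, -0.0, 0.001]
ft_force: [0.5, -0.1, -0.6]
finger_gap: 91.8
```

```bash
python3 - <<'E'
from h import *
d=snap('wrist'); save(d,'pics/w1.png'); s=d['s']; print(s['time'],s['eef_pos'],s['eef_rot'],s['qd'].round(2)); print(d['hand_eye'],d['K'])
for x in cut_out('knob','wrist'):
    m=x['mask'].astype(np.uint8); c=max(cv2.findContours(m,0,2)[0],key=cv2.contourArea)
    r=np.array(x['rect']); print(round(x['p'],2),r.round(), 'w mm z2', np.linalg.norm(ray(d,[r[0],(r[1]+r[3])/2],2)-ray(d,[r[2],(r[1]+r[3])/2],2)), np.linalg.norm(ray(d,[(r[0]+r[2])/2,r[1]],2)-ray(d,[(r[0]+r[2])/2,r[3]],2)))
for l,z in [('knob',0),('pointer',45.5)]:
    print(l,[(round(x['p'],2),np.round(x['position'],1),ray(d,x['position'],z)) for x in tip_of(l,'wrist')])
E
```

```text
2.0167 [509.80362037 367.63056644 226.89798624] [ 2.11278425e-01  9.77425702e-01 -1.11540087e-06  6.51922304e-04] [ 0.56  0.05  0.12 -0.09 -0.05  0.03  0.7 ]
[[-6.67978393e-04  9.64528237e-01  2.63978853e-01  7.14310654e+01]
 [ 9.99999757e-01  6.97484518e-04 -1.80517527e-05  8.53134001e-02]
 [-2.01532588e-04  2.63978776e-01 -9.64528468e-01 -1.57665535e+02]
 [ 0.00000000e+00  0.00000000e+00  0.00000000e+00  1.00000000e+00]] [[432.10197325   0.         326.42205313]
 [  0.         432.10197325 239.14940379]
 [  0.           0.           1.        ]]
0.9 [226.  33. 314. 121.] w mm z2 73.88870008330098 68.8712567040852
0.8 [298. 179. 351. 234.] w mm z2 48.24116499422457 50.028891652724084
0.65 [380. 141. 430. 181.] w mm z2 43.590021793983986 34.78074179772474
knob [(0.9, array([402.3, 161.4]), array([504. , 443.8,   0. ])), (0.77, array([271.,  77.]), array([393.7, 369.7,   0. ])), (0.66, array([325.1, 204.7]), array([511.1, 365.9,   0. ]))]
pointer [(0.88, array([425.6, 163.3]), array([505.8, 454.2,  45.5])), (0.69, array([229.4,  97.9]), array([400. , 338.1,  45.5])), (0.56, array([344.6, 198.9]), array([505.4, 385.7,  45.5]))]
```

View pics/w1.png

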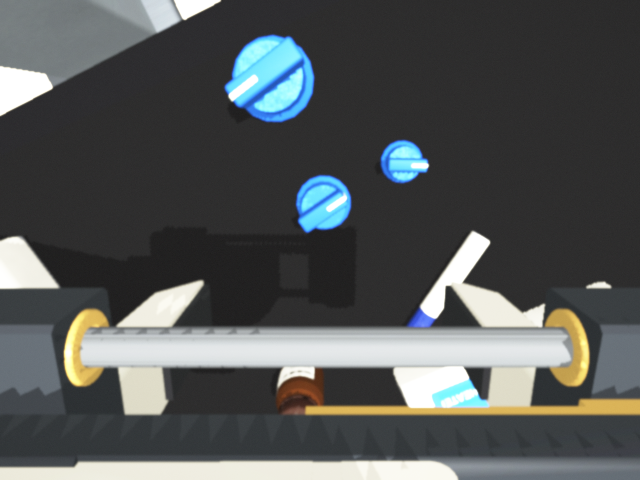

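```bash
python3 - <<'E'
from h import *
d=snap('wrist'); s=d['s']; print(s['joints'].round(3), s['eef_pos'].round(1), s['eef_rot'].round(4))
P=d['pixels'].astype(int)[170:240,290:360]
w=(P[...,0]>150)&(P.min(2)>140)
n,lab,st,c=cv2.connectedComponentsWithStats(w.astype(np.uint8)); print(st)
ys,xs=np.nonzero(w); pts=np.array([ray(d,[x+290,y+170],45.5)[:2] for x,y in zip(xs,ys)])
m=pts.mean(0); u,sv,v=np.linalg.svd(pts-m); print('white',m,np.arctan2(v[0,1],v[0,0]),len(pts),sv, np.ptp((pts-m)@v[0]))
for l,z in [('knob',0),('pointer',45.5)]:
    print(l,[(round(x['p'],2),ray(d,x['position'],z)) for x in tip_of(l,'wrist')])
for x in cut_out('knob','wrist'):
    r=x['rect']
    if 290<r[0]<310:
        c=max(cv2.findContours(x['mask'].astype(np.uint8),0,2)[0],key=cv2.contourArea)
        (u0,v0),rad=cv2.minEnclosingCircle(c); print(ray(d,[u0,v0],3),rad)
b=(P[...,2]>190)&(P[...,0]<110)  # bright blue top
E
```

```text
[-0.413  0.45  -0.348  1.612  0.166  1.109  0.341] [508.3 368.7 226.6] [ 2.121e-01  9.772e-01 -1.000e-04 -0.000e+00]
[[   0    0   70   70 4729]
 [  35   26   22   19  171]]
white [505.65263158 378.45847953] -1.3653889628882707 171 [71.94048719 21.48878366] 19.72239444419536
knob [(0.97, array([396.6, 371.8,   0. ])), (0.86, array([502.9, 446.2,   0. ])), (0.61, array([509. , 363.8,   0. ]))]
pointer [(0.98, array([505.2, 386.3,  45.5])), (0.87, array([506.6, 452.5,  45.5])), (0.56, array([398.4, 341. ,  45.5]))]
```

Confirmed: the wrist crop shows the middle knob at pixel (324,204), 48 mm across. The others measure about 70 mm and 37 mm. Next I'll turn across the bar and descend part way.

Emit:
{"name": "step_arm", "arguments": {
  "targets": [
    [-1,-1,10,0.12,1],
    [-1.5,-1.7,25,0.24,1],
    [-1.5,-1.7,40,0.36,1],
    [-1.5,-1.7,55,0.48,1],
    [-1.5,-1.7,70,0.6,1],
    [-1.5,-1.7,85,0.72,1],
    [-1.5,-1.7,100,0.84,1],
    [-1.5,-1.7,110,0.925,1]
  ]
}}

```text
time: 3.08
eef_pos: [504.3, 371.1, 115.4]
eef_rot: [0.624, 0.781, -0.001, -0.001]
ft_force: [-0.2, 0.1, -0.7]
finger_gap: 91.8
```

```bash
python3 - <<'E'
from h import *
import time
d=snap('wrist');d=snap('wrist'); s=d['s']; save(d,'pics/w2.png')
T=R.from_quat(s['eef_rot']).as_matrix()
print(s['time'],s['joints'].round(3), s['eef_pos'].round(1), T[:,1].round(3),np.arctan2(T[1,1],T[0,1]))
print(proj(d,[509,366.5,45.5]),proj(d,[509,366.5,0]))
for l,z in [('knob',0),('pointer',45.5)]:
    print(l,[(round(x['p'],2),x['position'],ray(d,x['position'],z)) for x in tip_of(l,'wrist')])
for x in cut_out('knob','wrist'):
    print(x['rect'],x['p'])
E
```

```text
3.1333 [-0.576  0.553 -0.135  1.711  0.089  0.888 -0.529] [503.3 370.5 113.6] [ 0.976  0.217 -0.004] 0.21878649939633105
[336.1 264.8] [334.9 242.4]
knob [(0.67, [352.2, 119.4], array([502.1, 444.1,   0. ]))]
pointer [(0.91, [121.1, 275.6], array([393.8, 334.3,  45.5])), (0.82, [375.1, 99.8], array([508.7, 455.1,  45.5]))]
[298.2, 210.3, 372.0, 301.7] 0.97
[323.7, 90.7, 385.2, 149.1] 0.94
[97.8, 146.7, 217.9, 277.6] 0.7
```

View pics/w2.png

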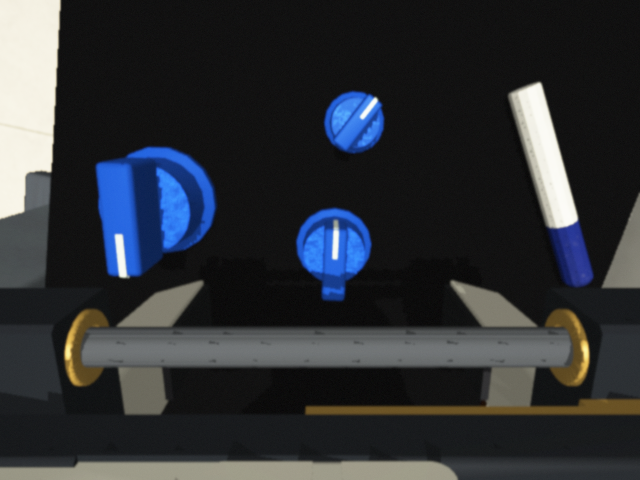

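Middle knob at (335,250), its bar vertical in the image and aligned with the jaws. Descend and grip.

Emit:
{"name": "step_arm", "arguments": {
  "targets": [
    [-5,4,15,0,1],
    [-5,4,35,0,1],
    [-5,4,55,0,1],
    [-5,4,72,0,1],
    [-5,4,83,0,1],
    [-5,4,88,0,1],
    [-5,4,88,0,1],
    [-5,4,88,0,1]
  ]
}}

```text
time: 4.0
eef_pos: [511.4, 367.6, 29.9]
eef_rot: [0.621, 0.783, 0.001, -0.0]
ft_force: [-0.1, -0.1, 0.3]
finger_gap: 92.0
```

Emit:
{"name": "step_arm", "arguments": {
  "targets": [
    [0,0,0,0,0.6],
    [0,0,0,0,0.3],
    [0,0,0,0,0],
    [0,0,0,0,0],
    [0,0,0,0,0],
    [0,0,0,0,0],
    [0,0,0,0,0],
    [0,0,0,0,0]
  ],
  "squeeze": 35
}}

```text
time: 4.67
eef_pos: [511.4, 367.7, 30.0]
eef_rot: [0.621, 0.783, 0.001, -0.0]
ft_force: [0.1, 0.7, 0.0]
finger_gap: 42.9
```

Emit:
{"name": "step_arm", "arguments": {
  "targets": [
    [0,0,4,0,0.42],
    [0,0,4,0,0.42],
    [0,0,4,0,0.2],
    [0,0,4,0,0],
    [0,0,4,0,0],
    [0,0,4,0,0],
    [0,0,4,0,0],
    [0,0,4,0,0]
  ]
}}

```text
time: 5.33
eef_pos: [511.4, 367.7, 26.0]
eef_rot: [0.621, 0.783, 0.001, -0.0]
ft_force: [-0.1, 0.2, 0.4]
finger_gap: 12.5
```

Emit:
{"name": "step_arm", "arguments": {
  "targets": [
    [0,0,0,0,0],
    [0,0,0,0,0],
    [0,0,0,0,0],
    [0,0,-10,0,0],
    [0,0,-30,0,0],
    [0,0,-60,0,0],
    [0,0,-90,0,0],
    [0,0,-120,0,0]
  ]
}}

```text
time: 6.0
eef_pos: [511.0, 367.3, 147.7]
eef_rot: [0.621, 0.783, 0.001, -0.001]
ft_force: [0.9, 0.7, -0.7]
finger_gap: 12.5
```

```bash
python3 - <<'E'
from h import *
d=snap('wrist'); s=d['s']; save(d,'pics/w3.png')
T=R.from_quat(s['eef_rot']).as_matrix()
print(s['time'],s['joints'].round(3), s['eef_pos'].round(1), s['finger_gap'],s['ft_force'],T[:,:2].T.round(3))
for l in ['knob','pointer']:
    print(l,[(round(x['p'],2),np.round(x['position'],1)) for x in tip_of(l,'wrist')])
print([(x['p'],x['rect']) for x in spot_in('knob','wrist')])
E
```

```text
6.0 [-0.56   0.515 -0.141  1.683  0.084  0.947 -0.502] [511.  367.3 147.7] 12.509852175376109 [ 0.93947327  0.73982662 -0.65441753] [[-0.228  0.974  0.002]
 [ 0.974  0.228  0.001]]
knob [(0.8, array([325.8, 289.9])), (0.61, array([343.1, 114.8])), (0.61, array([173. , 183.5]))]
pointer [(0.9, array([328.4, 282.1])), (0.84, array([359.5,  94.1])), (0.65, array([134.7, 244.4])), (0.22, array([509. , 173.3]))]
[(0.95, [315.7, 87.3, 367.1, 140.1]), (0.93, [114.7, 134.1, 221.5, 245.4]), (0.74, [271.1, 238.0, 379.5, 385.0])]
```

View pics/w3.png

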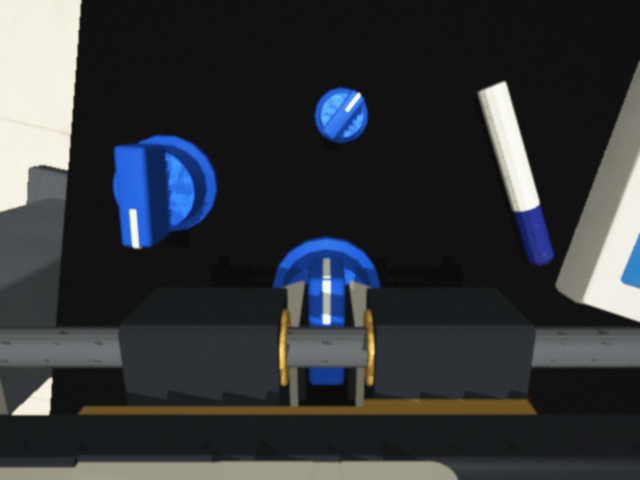

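Knob is held, centred between the pads (columns 285–368), with the pointer along tool +x. I'll move so the wrist camera looks down on the shaft.

Emit:
{"name": "step_arm", "arguments": {
  "targets": [
    [-30,-10,0,0,0],
    [-65,-23,0,0,0],
    [-100,-35,0,0,0],
    [-135,-48,0,0,0],
    [-170,-60,0,0,0],
    [-205,-72,0,0,0],
    [-240,-85,0,0,0],
    [-270,-95,0,0,0]
  ]
}}

```text
time: 6.87
eef_pos: [478.8, 80.2, 145.2]
eef_rot: [0.622, 0.783, 0.001, -0.001]
ft_force: [0.6, -0.8, -0.7]
finger_gap: 12.8
```

```bash
python3 - <<'E'
from h import *
s=manip.read_state();T=R.from_quat(s['eef_rot']).as_matrix();print(s['joints'].round(3),s['eef_pos'],T.T.round(3)); print((np.array([469,-20,150])-s['eef_pos'])@T)
E
```

```text
[-0.154  0.287 -0.076  2.04   0.026  0.816 -0.016] [478.75808384  80.245876   145.18999254] [[-0.226  0.974  0.003]
 [ 0.974  0.226  0.   ]
 [-0.     0.003 -1.   ]]
[-95.41967483 -32.20338058  -5.06161642]
```

Emit:
{"name": "step_arm", "arguments": {
  "targets": [
    [-20,-7,0,0,0],
    [-40,-14,-2,0,0],
    [-60,-20,-5,0,0],
    [-80,-27,-5,0,0],
    [-95,-32,-5,0,0],
    [-95,-32,-5,0,0],
    [-95,-32,-5,0,0],
    [-95,-32,-5,0,0]
  ]
}}

```text
time: 7.53
eef_pos: [468.5, -18.6, 149.2]
eef_rot: [0.622, 0.783, 0.001, -0.002]
ft_force: [-0.4, 0.4, 0.3]
finger_gap: 12.6
```

```bash
python3 - <<'E'
from h import *
d=snap('wrist'); s=d['s']; save(d,'pics/w4.png')
print(s['joints'].round(3),s['eef_pos'].round(1))
for l,z in [('shaft_top',75),('seat',57),('off_mark',55),('stirrer',0),('pointer',0)]:
    print(l,[(round(x['p'],2),np.round(x['position'],1),ray(d,x['position'],z)) for x in tip_of(l,'wrist')])
c=tip_of('shaft_top','wrist')
u,v=map(int,c[0]['position']) if c else (320,240)
h=75; cr=d['pixels'][max(0,v-h):v+h,max(0,u-100):u+100,::-1]
cv2.imwrite('pics/w4c.png',cv2.resize(cr,None,fx=4,fy=4,interpolation=cv2.INTER_CUBIC)); print(max(0,u-100),max(0,v-h))
E
```

```text
[ 0.006  0.253 -0.024  2.074  0.004  0.816  0.209] [468.5 -18.6 149.2]
shaft_top [(0.96, array([330.3, 128.7]), array([454.7,  47.7,  75. ])), (0.49, array([338.2,  72. ]), array([452.2,  75.5,  75. ]))]
seat [(0.62, array([333. , 127.1]), array([456.2,  48.7,  57. ]))]
off_mark [(0.86, array([339.8,  70.7]), array([452.9,  78.6,  55. ]))]
stirrer [(0.77, array([412.6, 139.2]), array([512.6,  52.9,   0. ]))]
pointer [(0.55, array([325.9, 282. ]), array([477.9, -63.3,   0. ]))]
230 53
```

View pics/w4c.png

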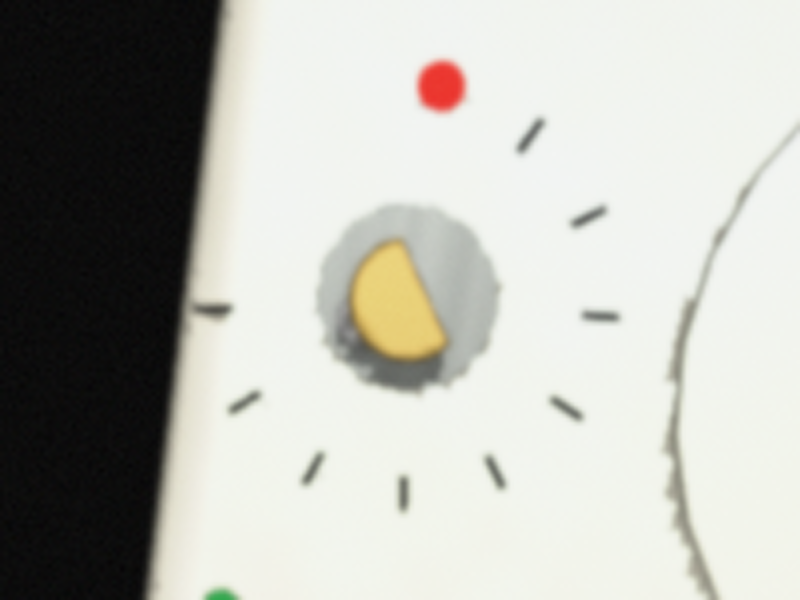

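Crop shows the brass shaft's D at about pixel (330,129), flat facing right and slightly up. The red dot is at (340,74). Fitting these now.

```bash
python3 - <<'E'
from h import *
from scipy.optimize import least_squares
d=snap('wrist'); s=d['s']; T=R.from_quat(s['eef_rot']).as_matrix()
hsv=cv2.cvtColor(d['pixels'],cv2.COLOR_RGB2HSV).astype(int); sub=np.zeros((480,640),bool); sub[53:203,230:430]=1
g=(abs(hsv[...,0]-23)<8)&(hsv[...,1]>90)&(hsv[...,2]>150)&sub
red=((hsv[...,0]<6)|(hsv[...,0]>174))&(hsv[...,1]>150)&sub
ys,xs=np.nonzero(red); rc=ray(d,[xs.mean(),ys.mean()],55); print('red',rc)
c=max(cv2.findContours(g.astype(np.uint8),0,1)[0],key=cv2.contourArea)[:,0]
P=np.array([ray(d,p,75)[:2] for p in c.astype(float)])
print(np.ptp(c,0),cv2.contourArea(c))
def f(q):
    x,y,a=q; r=P-[x,y]; n=[np.cos(a),np.sin(a)]
    rho=np.linalg.norm(r,axis=1); 
    e1=rho-7.8; e2=r@n-2.5     # inside D: max(e1,e2)=0 at boundary
    return np.maximum(e1,e2)
best=min((least_squares(f,[*P.mean(0),a],loss='soft_l1') for a in np.arange(0,6.28,.5)),key=lambda r:r.cost)
x,y,a=best.x; print('shaft',x,y,'flat yaw',a,best.cost, 'dot yaw',np.arctan2(rc[1]-y,rc[0]-x),np.hypot(rc[1]-y,rc[0]-x))
print('tool x yaw',np.arctan2(T[1,0],T[0,0]))
# back-project check with collar centre: gray
E
```

```text
red [453.4  76.8  55. ]
[23 29] 424.0
shaft 455.193031929981 48.559723298705975 flat yaw 0.689957395410423 9.514395224303279 dot yaw 1.6342032254583285 28.297141051130613
tool x yaw 1.8002882706137415
```

Emit:
{"name": "step_arm", "arguments": {
  "targets": [
    [6,-5,0,0.12,0],
    [12,-10,0,0.24,0],
    [20,-15,0,0.36,0],
    [27,-20,0,0.48,0],
    [34,-26,0,0.6,0],
    [41,-32,0,0.72,0],
    [48,-38,0,0.84,0],
    [48,-38,0,0.96,0]
  ]
}}

```text
time: 8.6
eef_pos: [419.6, 20.2, 149.9]
eef_rot: [0.914, 0.406, -0.0, -0.002]
ft_force: [-1.1, 0.3, -0.6]
finger_gap: 12.5
```

Emit:
{"name": "step_arm", "arguments": {
  "targets": [
    [0,0,0,0.08,0],
    [0,0,0,0.15,0],
    [0,0,0,0.18,0],
    [0,0,0,0.18,0],
    [0,0,0,0.18,0],
    [0,0,0,0.18,0],
    [0,0,0,0.18,0],
    [0,0,0,0.18,0]
  ]
}}

```text
time: 9.27
eef_pos: [419.6, 20.1, 149.9]
eef_rot: [0.947, 0.322, -0.0, -0.002]
ft_force: [0.4, 0.2, -0.8]
finger_gap: 13.1
```

```bash
cat > fit.py <<'E'
from h import *
from scipy.optimize import least_squares
d=snap('wrist'); s=d['s']; T=R.from_quat(s['eef_rot']).as_matrix()
print(s['joints'].round(3),s['eef_pos'].round(1))
u,v=proj(d,[455,48.5,75]).astype(int)
hsv=cv2.cvtColor(d['pixels'],cv2.COLOR_RGB2HSV).astype(int); sub=np.zeros((480,640),bool); sub[max(0,v-75):v+75,u-100:u+100]=1
g=(abs(hsv[...,0]-23)<8)&(hsv[...,1]>90)&(hsv[...,2]>150)&sub
red=((hsv[...,0]<6)|(hsv[...,0]>174))&(hsv[...,1]>150)&sub
ys,xs=np.nonzero(red); rc=ray(d,[xs.mean(),ys.mean()],55); print('red',rc)
c=max(cv2.findContours(g.astype(np.uint8),0,1)[0],key=cv2.contourArea)[:,0]
P=np.array([ray(d,p,75)[:2] for p in c.astype(float)])
def f(q):
    x,y,a=q; r=P-[x,y]; n=[np.cos(a),np.sin(a)]
    return np.maximum(np.linalg.norm(r,axis=1)-7.8,r@n-2.5)
b=min((least_squares(f,[*P.mean(0),a],loss='soft_l1') for a in np.arange(0,6.28,.5)),key=lambda r:r.cost)
x,y,a=b.x; print(u,v,'shaft',x,y,'flat yaw',a,b.cost, 'dot yaw',np.arctan2(rc[1]-y,rc[0]-x),np.hypot(rc[1]-y,rc[0]-x))
print('tool x yaw',np.arctan2(T[1,0],T[0,0]))
for l in ['knob','pointer']:
    print(l,[(round(q['p'],2),np.round(q['position'],1)) for q in tip_of(l,'wrist')])
print('to shaft', (np.array([x,y,0])-s['eef_pos'])@T)
save(d,'pics/w5.png')
E
python3 fit.py
```

```text
[-0.205  0.169  0.105  2.185 -0.029  0.791 -0.996] [419.6  20.1 149.9]
red [453.3  76.8  55. ]
326 170 shaft 455.373718321704 48.54917486507795 flat yaw 0.6954634830488984 8.667744516586218 dot yaw 1.6440687294740886 28.326832305814115
tool x yaw 0.6560781155591283
knob [(0.56, array([326.4, 286.6]))]
pointer [(0.96, array([330.1, 280.6]))]
to shaft [ 45.61412956  -0.17961052 149.91441658]
```

Both views agree: shaft at (455.3, 48.55), flat at yaw 0.69. Moving above it with the knob aligned.

Emit:
{"name": "step_arm", "arguments": {
  "targets": [
    [15,0,0,-0.04,0],
    [30,0,0,-0.04,0],
    [42,-0.2,10,-0.04,0],
    [46.4,-0.2,25,-0.04,0],
    [46.4,-0.2,38,-0.04,0],
    [46.4,-0.2,42,-0.04,0],
    [46.4,-0.2,42,-0.04,0],
    [46.4,-0.2,42,-0.04,0]
  ],
  "squeeze": 30
}}

```text
time: 10.08
eef_pos: [456.0, 48.5, 108.0]
eef_rot: [0.94, 0.341, -0.001, -0.002]
ft_force: [0.6, -0.2, -0.4]
finger_gap: 12.7
```

```bash
cat > st.py <<'E'
from h import *
s=manip.read_state();T=R.from_quat(s['eef_rot']).as_matrix();k=s['eef_pos']+T@[-.7,0,26]
print(s['time'],'knob',k.round(2),'yaw',np.arctan2(T[1,0],T[0,0]).round(3),'F',s['ft_force'].round(1),'M',s['moment'].round(2),s['joints'].round(2),'toShaftTool',((np.array([455.3,48.55,57])-k)@T).round(2))
E
python3 st.py
```

```text
10.0833 knob [455.37  48.1   81.97] yaw 0.696 F [ 0.6 -0.2 -0.4] M [-0.07  0.12 -0.  ] [-0.23  0.31  0.08  2.13 -0.04  0.71 -1.  ] toShaftTool [ 0.23 -0.3  24.97]
```

Emit:
{"name": "step_arm", "arguments": {
  "targets": [
    [0.2,-0.3,2,0,0],
    [0.2,-0.3,4,0,0],
    [0.2,-0.3,5.5,0,0],
    [0.2,-0.3,7,0,0],
    [0.2,-0.3,8,0,0],
    [0.2,-0.3,8.5,0,0],
    [0.2,-0.3,9,0,0],
    [0.2,-0.3,9,0,0]
  ]
}}

```text
time: 10.75
eef_pos: [456.5, 49.1, 99.1]
eef_rot: [0.94, 0.341, -0.0, -0.002]
ft_force: [0.7, -0.0, -0.3]
finger_gap: 12.1
```

```bash
python3 st.py
```

```text
10.75 knob [455.96  48.78  73.14] yaw 0.696 F [ 0.7 -0.  -0.3] M [ 0.14 -0.21  0.01] [-0.23  0.32  0.08  2.13 -0.04  0.69 -1.  ] toShaftTool [-0.68 -0.19 16.14]
```

Emit:
{"name": "step_arm", "arguments": {
  "targets": [
    [-0.4,0,0.5,0,0],
    [-0.4,0,1,0,0],
    [-0.4,0,1.5,0,0],
    [-0.4,0,2,0,0],
    [-0.4,0,2.5,0,0],
    [-0.4,0,3,0,0],
    [-0.4,0,3.5,0,0],
    [-0.4,0,3.5,0,0]
  ]
}}

```text
time: 11.42
eef_pos: [456.6, 49.1, 95.7]
eef_rot: [0.94, 0.341, 0.0, -0.002]
ft_force: [2.6, 2.4, -1.0]
finger_gap: 13.2
```

```bash
python3 st.py
```

```text
11.4167 knob [456.06  48.74  69.69] yaw 0.696 F [ 2.6  2.4 -1. ] M [ 0.41 -0.56 -0.02] [-0.23  0.33  0.08  2.14 -0.04  0.68 -1.  ] toShaftTool [-0.72 -0.3  12.69]
```

It slides on: underside is at 69.7 with only a light side force along tool +x. Yield to that and continue to the bead.

Emit:
{"name": "step_arm", "arguments": {
  "targets": [
    [0.4,0,0,0,0],
    [0.6,0,0.5,0,0],
    [0.6,0,1,0,0],
    [0.6,0,1.5,0,0],
    [0.6,0,2,0,0],
    [0.6,0,2.5,0,0],
    [0.6,0,2.8,0,0],
    [0.6,0,2.8,0,0]
  ]
}}

```text
time: 12.08
eef_pos: [456.7, 49.4, 92.7]
eef_rot: [0.94, 0.341, -0.0, -0.002]
ft_force: [-0.6, 0.1, -1.9]
finger_gap: 13.0
```

```bash
python3 st.py
```

```text
12.0833 knob [456.14  49.    66.68] yaw 0.696 F [-0.6  0.1 -1.9] M [ 0.04 -0.04  0.03] [-0.23  0.33  0.08  2.14 -0.05  0.67 -1.  ] toShaftTool [-0.94 -0.16  9.68]
```

Emit:
{"name": "step_arm", "arguments": {
  "targets": [
    [0,0,0.3,0,0],
    [0,0,0.6,0,0],
    [0,0,0.9,0,0],
    [0,0,1.2,0,0],
    [0,0,1.5,0,0],
    [0,0,1.8,0,0],
    [0,0,2.0,0,0],
    [0,0,2.0,0,0]
  ],
  "squeeze": 45
}}

```text
time: 12.75
eef_pos: [456.8, 49.3, 90.8]
eef_rot: [0.94, 0.341, 0.0, -0.002]
ft_force: [-0.2, 0.5, 2.2]
finger_gap: 12.7
```

```bash
python3 st.py
```

```text
12.75 knob [456.19  48.89  64.76] yaw 0.696 F [-0.2  0.5  2.2] M [-0.01  0.07 -0.  ] [-0.23  0.34  0.08  2.14 -0.05  0.67 -1.  ] toShaftTool [-0.91 -0.28  7.76]
```

Emit:
{"name": "step_arm", "arguments": {
  "targets": [
    [0,0,0.3,0,0],
    [0,0,0.6,0,0],
    [0,0,0.9,0,0],
    [0,0,1.2,0,0],
    [0,0,1.5,0,0],
    [0,0,1.8,0,0],
    [0,0,2.0,0,0],
    [0,0,2.0,0,0]
  ]
}}

```text
time: 13.42
eef_pos: [456.8, 49.2, 88.7]
eef_rot: [0.94, 0.341, 0.0, -0.002]
ft_force: [0.2, -1.0, 3.2]
finger_gap: 12.6
```

```bash
python3 st.py
```

```text
13.4167 knob [456.23  48.79  62.68] yaw 0.696 F [ 0.2 -1.   3.2] M [-0.23  0.01 -0.02] [-0.23  0.34  0.08  2.14 -0.05  0.66 -1.  ] toShaftTool [-0.88 -0.39  5.68]
```

Emit:
{"name": "step_arm", "arguments": {
  "targets": [
    [0,0,0.4,0,0],
    [0,0,0.8,0,0],
    [0,0,1.2,0,0],
    [0,0,1.6,0,0],
    [0,0,2.0,0,0],
    [0,0,2.4,0,0],
    [0,0,2.8,0,0],
    [0,0,3,0,0]
  ]
}}

```text
time: 14.08
eef_pos: [456.7, 49.3, 85.5]
eef_rot: [0.94, 0.341, -0.0, -0.002]
ft_force: [-0.3, 0.5, -0.8]
finger_gap: 12.9
```

```bash
python3 st.py
```

```text
14.0833 knob [456.1   48.9   59.45] yaw 0.696 F [-0.3  0.5 -0.8] M [ 0.09 -0.13 -0.09] [-0.23  0.35  0.08  2.14 -0.05  0.66 -1.  ] toShaftTool [-0.84 -0.23  2.45]
```

Emit:
{"name": "step_arm", "arguments": {
  "targets": [
    [0,0,0.4,0,0],
    [0,0,0.8,0,0],
    [0,0,1.2,0,0],
    [0,0,1.6,0,0],
    [0,0,2.0,0,0],
    [0,0,2.4,0,0],
    [0,0,2.8,0,0],
    [0,0,2.8,0,0]
  ]
}}

```text
time: 14.75
eef_pos: [456.7, 49.4, 82.9]
eef_rot: [0.94, 0.341, -0.0, -0.002]
ft_force: [0.8, 0.8, 3.3]
finger_gap: 12.8
```

```bash
python3 st.py
```

```text
14.75 knob [456.14  49.04  56.87] yaw 0.696 F [0.8 0.8 3.3] M [ 0.14  0.15 -0.04] [-0.23  0.35  0.07  2.14 -0.05  0.65 -0.99] toShaftTool [-0.96 -0.17 -0.13]
```

Emit:
{"name": "step_arm", "arguments": {
  "targets": [
    [0,0,0.3,0,0],
    [0,0,0.6,0,0],
    [0,0,0.9,0,0],
    [0,0,1.1,0,0],
    [0,0,1.3,0,0],
    [0,0,1.5,0,0],
    [0,0,1.5,0,0],
    [0,0,1.5,0,0]
  ]
}}

```text
time: 15.42
eef_pos: [456.8, 49.5, 82.8]
eef_rot: [0.94, 0.341, 0.0, -0.002]
ft_force: [-5.3, 0.6, 18.4]
finger_gap: 12.5
```

```bash
python3 st.py; python3 - <<'E'
from h import *
for n in ['side','wrist']:
    d=snap(n); print(n,[(round(x['p'],2),np.round(x['rect'])) for x in spot_in('knob',n)],proj(d,[455.3,48.55,57]),proj(d,[455.3,48.55,102.5]))
    if n=='side': cv2.imwrite('pics/s1.png',cv2.resize(d['pixels'][190:300,280:400,::-1],None,fx=5,fy=5,interpolation=cv2.INTER_CUBIC))
    else: save(d,'pics/w6.png')
E
```

```text
15.4167 knob [456.24  49.1   56.77] yaw 0.696 F [-5.3  0.6 18.4] M [-0.06  1.27  0.  ] [-0.23  0.35  0.07  2.14 -0.05  0.65 -0.99] toShaftTool [-1.07 -0.19 -0.23]
side [(0.88, array([342., 330., 372., 374.])), (0.7, array([343., 240., 366., 259.])), (0.23, array([300., 235., 372., 286.]))] [357.4 254.1] [358.1 239.6]
wrist [(0.56, array([273., 238., 379., 387.]))] [327.2 286.7] [327.  334.4]
```

View pics/w6.png

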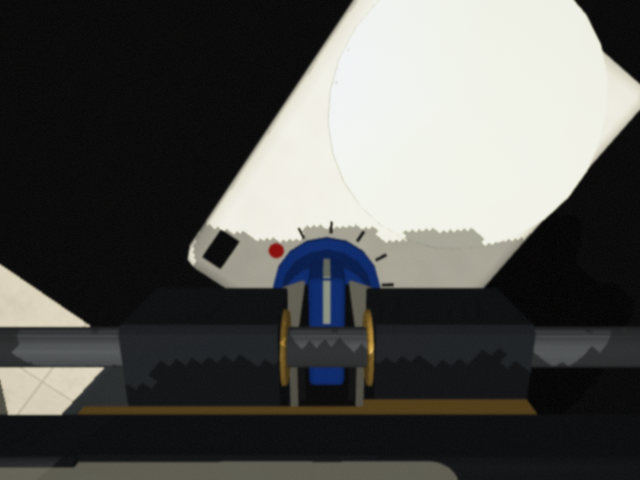

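Wrist view: knob in the same place in the grip as before (rows 238–387, so no slip), and a hard stop at underside 56.8 mm with 18 N, so it is fully home. Ease off the push and grip, then turn anticlockwise.

Emit:
{"name": "step_arm", "arguments": {
  "targets": [
    [0,0,0,0,0],
    [0,0,0,-0.07,0],
    [0,0,0,-0.14,0],
    [-0.1,-0.2,0,-0.21,0],
    [-0.1,-0.3,0,-0.28,0],
    [-0.1,-0.4,0,-0.35,0],
    [-0.1,-0.5,0,-0.42,0],
    [-0.2,-0.5,0,-0.49,0]
  ],
  "squeeze": 25
}}

```text
time: 16.28
eef_pos: [457.3, 50.7, 83.0]
eef_rot: [0.828, 0.56, 0.002, -0.002]
ft_force: [1.9, 2.6, 0.4]
finger_gap: 12.8
```

```bash
python3 st.py
```

```text
16.2833 knob [457.04  50.19  56.98] yaw 1.189 F [1.9 2.6 0.4] M [ 0.75 -0.29 -0.06] [-0.13  0.35 -0.04  2.14  0.01  0.65 -0.56] toShaftTool [-2.17 -1.   -0.03]
```

Emit:
{"name": "step_arm", "arguments": {
  "targets": [
    [0,0,0,-0.07,0],
    [0,-0.1,0,-0.14,0],
    [0,-0.2,0,-0.21,0],
    [0,-0.3,0,-0.28,0],
    [0,-0.4,0,-0.34,0],
    [0,-0.5,0,-0.38,0],
    [0,-0.5,0,-0.42,0],
    [0,-0.5,0,-0.42,0]
  ]
}}

```text
time: 16.95
eef_pos: [456.0, 51.2, 82.9]
eef_rot: [0.693, 0.721, 0.002, -0.002]
ft_force: [-2.0, 2.1, 5.1]
finger_gap: 12.8
```

```bash
python3 st.py
```

```text
16.95 knob [456.04  50.65  56.88] yaw 1.611 F [-2.   2.1  5.1] M [ 0.39  0.58 -0.07] [-0.05  0.35 -0.13  2.14  0.07  0.65 -0.19] toShaftTool [-2.07 -0.83 -0.13]
```

Emit:
{"name": "step_arm", "arguments": {
  "targets": [
    [0,0,0,-0.01,0],
    [0,0,0,-0.02,0],
    [0,0,0,-0.03,0],
    [0,0,0,-0.04,0],
    [0,0,0,-0.05,0],
    [0,0,0,-0.05,0],
    [0,0,0,-0.05,0],
    [0,0,0,-0.05,0]
  ]
}}

```text
time: 17.62
eef_pos: [455.9, 51.2, 82.9]
eef_rot: [0.675, 0.738, 0.002, -0.002]
ft_force: [-2.1, 1.8, 5.2]
finger_gap: 12.6
```

```bash
python3 st.py
```

```text
17.6167 knob [455.9   50.68  56.87] yaw 1.661 F [-2.1  1.8  5.2] M [ 0.33  0.55 -0.04] [-0.04  0.35 -0.14  2.14  0.07  0.65 -0.15] toShaftTool [-2.06 -0.79 -0.14]
```

Emit:
{"name": "step_arm", "arguments": {
  "targets": [
    [0,0,0,-0.01,0],
    [0,0,0,-0.02,0],
    [0,0,0,-0.03,0],
    [0,0,0,-0.04,0],
    [0,0,0,-0.05,0],
    [0,0,0,-0.06,0],
    [0,0,0,-0.06,0],
    [0,0,0,-0.06,0]
  ]
}}

```text
time: 18.28
eef_pos: [455.7, 51.3, 82.9]
eef_rot: [0.652, 0.758, 0.001, -0.002]
ft_force: [-2.5, 1.2, 5.6]
finger_gap: 12.4
```

```bash
python3 st.py
```

```text
18.2833 knob [455.74  50.7   56.86] yaw 1.721 F [-2.5  1.2  5.6] M [ 0.25  0.56 -0.08] [-0.03  0.36 -0.16  2.14  0.08  0.65 -0.09] toShaftTool [-2.06 -0.76 -0.15]
```

Emit:
{"name": "step_arm", "arguments": {
  "targets": [
    [0,0,0,-0.01,0],
    [0,0,0,-0.02,0],
    [0,0,0,-0.03,0],
    [0,0,0,-0.04,0],
    [0,0,0,-0.05,0],
    [0,0,0,-0.05,0],
    [0,0,0,-0.05,0],
    [0,0,0,-0.05,0]
  ]
}}

```text
time: 18.95
eef_pos: [455.5, 51.2, 82.9]
eef_rot: [0.633, 0.775, 0.001, -0.002]
ft_force: [-2.4, 1.5, 5.3]
finger_gap: 13.0
```

```bash
python3 st.py; python3 - <<'E'
from h import *
d=snap('wrist'); save(d,'pics/w7.png')
hsv=cv2.cvtColor(d['pixels'],cv2.COLOR_RGB2HSV).astype(int); red=((hsv[...,0]<6)|(hsv[...,0]>174))&(hsv[...,1]>150)&(hsv[...,2]>80)
red[:, :200]=0; red[:,450:]=0; red[300:]=0
ys,xs=np.nonzero(red); print(len(xs)); print('red',xs.mean(),ys.mean(),ray(d,[xs.mean(),ys.mean()],55))
print('pointer',[(q['p'],q['position'],ray(d,q['position'],102.5)) for q in tip_of('pointer','wrist')])
E
```

```text
18.95 knob [455.59  50.66  56.85] yaw 1.772 F [-2.4  1.5  5.3] M [ 0.23  0.56 -0.1 ] [-0.02  0.36 -0.17  2.14  0.09  0.66 -0.05] toShaftTool [-2.01 -0.71 -0.16]
144
red 333.9583333333333 228.41666666666666 [453.3  76.9  55. ]
pointer [(0.92, [329.1, 281.4], array([452.3,  69.5, 102.5]))]
```

View pics/w7.png

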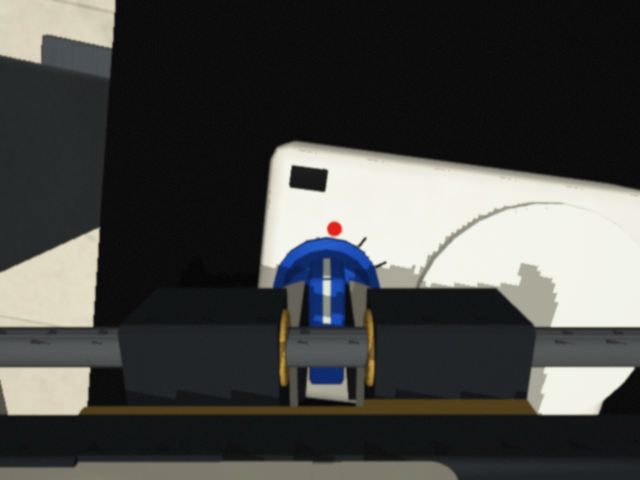

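Emit:
{"name": "step_arm", "arguments": {
  "targets": [
    [-0.3,0,0,0,0],
    [-0.6,0,0,0,0],
    [-0.8,0,-0.3,0,0],
    [-0.8,0,-0.3,-0.01,0],
    [-0.8,0,-0.3,-0.02,0],
    [-0.8,0,-0.3,-0.03,0],
    [-0.8,0,-0.3,-0.04,0],
    [-0.8,0,-0.3,-0.04,0]
  ]
}}

```text
time: 19.72
eef_pos: [455.4, 51.0, 83.0]
eef_rot: [0.616, 0.788, 0.002, -0.003]
ft_force: [-3.0, 5.1, 1.3]
finger_gap: 12.8
```

```bash
python3 st.py
```

```text
19.7167 knob [455.51  50.45  56.95] yaw 1.814 F [-3.   5.1  1.3] M [ 1.11  0.38 -0.05] [-0.01  0.36 -0.18  2.14  0.09  0.66 -0.01] toShaftTool [-1.79 -0.66 -0.06]
```

Past the dot's angle without a clear torque rise, so the knob may be slipping in the jaws. I'll release, back off and look.

Emit:
{"name": "step_arm", "arguments": {
  "targets": [
    [0,0,0,0,0.5],
    [0,0,0,0,0.5],
    [0,0,0,0,0.5],
    [0,0,-25,0,0.5],
    [0,0,-60,0,0.5],
    [-20,0,-80,0,0.5],
    [-50,0,-80,0,0.5],
    [-50,0,-80,0,0.5]
  ]
}}

```text
time: 20.38
eef_pos: [470.3, -4.2, 164.5]
eef_rot: [0.619, 0.786, 0.002, 0.001]
ft_force: [0.5, 0.2, -1.0]
finger_gap: 45.5
```

```bash
cat > look.py <<'E'
import sys
from h import *
d=snap('wrist');d=snap('wrist');s=d['s'];T=R.from_quat(s['eef_rot']).as_matrix();print(s['time'],s['eef_pos'].round(1),'tool yaw',np.arctan2(T[1,0],T[0,0]),s['ft_force'].round(1))
P=d['pixels'].astype(int);hsv=cv2.cvtColor(d['pixels'],cv2.COLOR_RGB2HSV).astype(int)
k=[q for q in cut_out('knob','wrist')]
u,v=proj(d,[455.3,48.55,102.5]).astype(int); print(u,v)
r=[q['rect'] for q in k]; print(np.round(r))
red=((hsv[...,0]<6)|(hsv[...,0]>174))&(hsv[...,1]>150)
red[:v-110]=0;red[v+20:]=0;red[:,:u-100]=0;red[:,u+100:]=0
ys,xs=np.nonzero(red);rc=ray(d,[xs.mean(),ys.mean()],55);print('red',rc,len(xs))
K=[q for q in k if q['rect'][0]<u<q['rect'][2]][0]; hull=np.zeros((480,640),np.uint8)
cv2.fillConvexPoly(hull,cv2.convexHull(max(cv2.findContours(K['mask'].astype(np.uint8),0,2)[0],key=cv2.contourArea)),1)
w=(hull>0)&(P.min(2)>120)&(hsv[...,1]<90)
w=cv2.erode(hull,np.ones((5,5)))*w
n,lab,st,c=cv2.connectedComponentsWithStats(w.astype(np.uint8)); i=1+np.argmax(st[1:,4]); print(st[i])
ys,xs=np.nonzero(lab==i); pts=np.array([ray(d,[a,b],102.5)[:2] for a,b in zip(xs.astype(float),ys)]); m=pts.mean(0)
_,sv,V=np.linalg.svd(pts-m); e=V[0]*np.sign(V[0]@(m-[455.3,49])); t=(pts-m)@e
tip=m+e*t.max(); cen=tip-20*e
print('pointer yaw',np.arctan2(e[1],e[0]),'tip',tip,'in',m+e*t.min(),'centre',cen,'dot yaw',np.arctan2(*(rc[:2]-cen)[::-1]),np.arctan2(rc[1]-48.55,rc[0]-455.3))
cv2.imwrite(sys.argv[1],cv2.resize(d['pixels'][max(0,v-120):v+90,max(0,u-130):u+130,::-1],None,fx=2.8,fy=2.8))
E
python3 look.py pics/w8.png
```

```text
20.4333 [468.8  -1.8 163.5] tool yaw 1.8080987029963087 [ 0.5 -0.7  0.1]
324 161
[[284. 113. 365. 202.]]
red [453.4  76.8  55. ] 77
[323 115   7  36 215]
pointer yaw 1.758379658516707 tip [451.28949271  70.40309809] in [454.41871665  53.91744167] centre [455.01919606  50.75394256] dot yaw 1.6328830739259947 1.6379518275171634
```

View pics/w8.png

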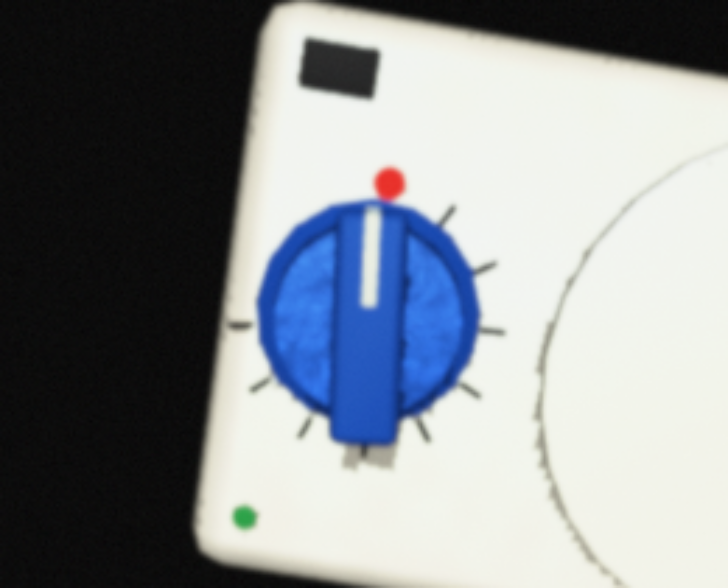

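The knob sits at yaw 1.76 while the dot is at 1.64. It is against the stop, with the bore's play taken up about 0.12 rad past the dot (pointer at crop (370,250), dot at (390,184)). I'll re-grip and turn it back within the play, so the pointer meets the dot and the shaft stays at its stop.

Emit:
{"name": "step_arm", "arguments": {
  "targets": [
    [30,0,0,0.05,0.5],
    [54.5,-0.7,10,0.05,0.5],
    [54.5,-0.7,45,0.05,0.5],
    [54.5,-0.7,70,0.05,0.5],
    [54.5,-0.7,79,0.05,0.5],
    [54.5,-0.7,79,0.05,0.5],
    [54.5,-0.7,79,0.05,0.5],
    [54.5,-0.7,79,0.05,0.5]
  ]
}}

```text
time: 21.2
eef_pos: [454.4, 54.7, 84.7]
eef_rot: [0.636, 0.771, 0.002, -0.002]
ft_force: [-0.6, -0.4, 0.1]
finger_gap: 46.0
```

Emit:
{"name": "step_arm", "arguments": {
  "targets": [
    [0,0,0,0,0.2],
    [0,0,0,0,0],
    [0,0,0,0,0],
    [0,0,0,0,0],
    [0,0,0,0,0],
    [0,0,0,0,0],
    [0,0,0,0,0],
    [0,0,0,0,0]
  ],
  "squeeze": 20
}}

```text
time: 21.87
eef_pos: [454.5, 54.6, 84.9]
eef_rot: [0.636, 0.771, 0.002, -0.002]
ft_force: [-0.3, 0.7, 3.7]
finger_gap: 12.6
```

```bash
python3 st.py
```

```text
21.8667 knob [454.65  54.09  58.93] yaw 1.762 F [-0.3  0.7  3.7] M [-0.12  0.17  0.  ] [-0.02  0.35 -0.18  2.14  0.09  0.66 -0.07] toShaftTool [-5.57 -0.42  1.89]
```

Emit:
{"name": "step_arm", "arguments": {
  "targets": [
    [0,0.1,0,0.02,0],
    [0,0.2,0,0.04,0],
    [0,0.2,0,0.06,0],
    [0,0.3,0,0.08,0],
    [0,0.4,0,0.1,0],
    [0,0.4,0,0.105,0],
    [0,0.4,0,0.105,0],
    [0,0.4,0,0.105,0]
  ]
}}

```text
time: 22.53
eef_pos: [455.0, 54.7, 85.0]
eef_rot: [0.676, 0.737, 0.002, -0.002]
ft_force: [-0.3, 0.1, 2.2]
finger_gap: 12.8
```

```bash
python3 st.py
```

```text
22.5333 knob [455.06  54.09  58.96] yaw 1.657 F [-0.3  0.1  2.2] M [-0.39  0.03 -0.02] [-0.04  0.35 -0.15  2.14  0.08  0.66 -0.16] toShaftTool [-5.55 -0.24  1.93]
```

Emit:
{"name": "step_arm", "arguments": {
  "targets": [
    [0,0,0,0,0.5],
    [0,0,0,0,0.5],
    [0,0,0,0,0.5],
    [0,0,-25,0,0.5],
    [0,0,-60,0,0.5],
    [-20,0,-80,0,0.5],
    [-50,0,-80,0,0.5],
    [-50,0,-80,0,0.5]
  ]
}}

```text
time: 23.2
eef_pos: [460.9, -0.8, 166.2]
eef_rot: [0.678, 0.735, 0.002, 0.0]
ft_force: [-0.4, -0.1, -0.4]
finger_gap: 45.8
```

```bash
python3 look.py pics/w9.png
```

```text
23.25 [459.9   1.5 165.3] tool yaw 1.6521531187336818 [-1.2 -0.   0.1]
325 170
[[288. 125. 368. 211.]]
red [453.3  76.8  55. ] 73
[322 125   7  36 224]
pointer yaw 1.6717674411462407 tip [453.14090056  70.84467013] in [454.86507161  53.82685591] centre [455.1568932  50.9465352] dot yaw 1.6424969688803968 1.6414748608455023
```

View pics/w9.png

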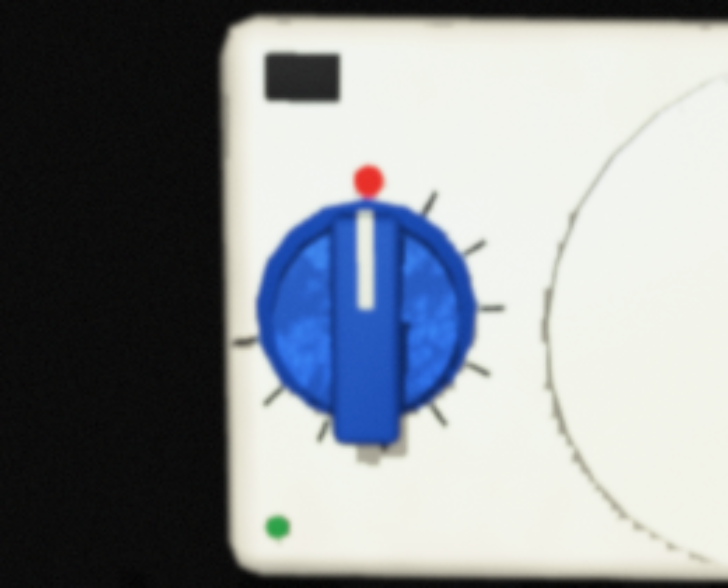

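```bash
python3 -c "
from station import manip
print(manip.hand_in())"
```

```text
the job is handed in; nothing more can be done
None
```

I fitted the middle-sized blue knob on the stirrer's shaft, pushed it home and turned it back to off, then handed the job in at about 23 s.

- **Fit:** I read the shaft's position and flat angle from two wrist views that agreed to within 0.2 mm and 0.01 rad. The knob slid on at that angle without any searching.
- **Seating:** It came to a hard stop with its underside at 56.8 mm (the seat is at 57 mm) under 18 N, the highest contact force I read. I did not feel the snap itself: readings past the bead were only 2–3 N. Seating therefore rests on the stop height and on the knob not having shifted in the grip.
- **Off position:** I turned it anticlockwise until the jaws slipped about 0.05 rad on the bar. On release it sat 0.12 rad past the dot, about the bore's play. The torque reading never rose clearly at the stop, so I take the stop from the slip and that overshoot. I then turned it back within the play.
- **Last check:** The pointer measured yaw 1.67 and the dot 1.64, about 0.03 rad apart. The gripper was open and clear of everything. I took no final picture of the other items on the bench, but the arm did not go near them at their height.

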